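Clamp the ink roller's shaft with its U-bolt

ROBOT

A 6-joint arm with a two-finger parallel gripper is mounted at the origin on the work surface. World frame = base frame: x ahead of the robot, y to its left, z up, the work surface at z = 0. Lengths are in m, angles in degrees, forces in N, time in s.
With the tool pointing down it reaches from about 0.25 to 0.725 m from the base axis. Payload 4 kg.
Tool frame: the origin (TCP) lies between the finger pads; the fingertips stand 11 mm ahead of it and the grasp point (between the pads) lies 8 mm behind it (tips_ahead is the distance from the TCP to the fingertips, in m); z points along the fingers, y is the line along which they close (so a half turn about z gives the same grasp; the last joint's range is limited). The gripper opens to 85 mm and grips with 20 to 120 N. Pads are 22 mm wide; open, the fingers measure 114 mm over their backs; the gripper's body (76 mm by 85 mm) begins 54 mm behind the grasp point. The pads swing forward as they close: fully open they stand 13 mm farther back than shut.
Start: joints at [0, 13.785, 0.286, 76.501, 0, 90], TCP at [0.5, -0, 0.222] pointing down, gripper open.
Joint ranges: [-155.79, 155.79], [-60.16, 107.12], [-62.33, 73.08], [-114, 123.19], [-81.49, 82.49], [-180, 180]. Speed limits (degrees/s): [159.86, 159.86, 180, 180, 180, 180].

INTERFACE

Orientations are given as a 3x3 rotation matrix whose columns are the frame's x, y, z axes.
In Python, from cell import * gives the robot as it stands.
- The arm moves only by the tool arm_command, never from a script. Its argument "rows" is a list of rows, each an object of numbers: "tx", "ty", "tz": the shift along the tool's x, y, z in mm; "rx", "ry", "rz": the turn, a rotation vector about the tool's x, y, z in degrees; "fingers": the finger opening in mm, from 0 to 85.4. In form: [{"tx": .., "ty": .., "tz": .., "rx": .., "ry": .., "rz": .., "fingers": ..}, ...]. A call has 1 to 20 rows; each row shifts and turns the commanded pose from where the row before left it, along the tool's axes as they then stand; what a row does not reach is not made up. A row lasts 1/10 s, in which the tool goes at most 50 mm and 8.59 degrees, less where a joint would pass 70% of its speed; a pose out of reach is approached as far as the arm can. A call is refused whole if a number of a shift passes 50 or a number of a turn 8.59, either way. A call with a gripper value outside its range is refused whole. The fingers move at their own pace and stop on an object; the grip force is fixed at half the most. Time passes only in rows, so rows that do not move let the fingers close. It gives the time, the measured TCP pose, the force, the opening and the grip force at its end, in the units of the state.
- get_obs(): the state, without advancing time (a new reading comes with each control period).
- snapshot(name): name is "scene" or "side" or "wrist"; returns the picture (420x560x3 uint8, blue, green, red); there is no depth.
- camera_info(name): a dict with "camera_matrix" (3x3 intrinsics, pixels), "D" ([k1, k2, p1, p2, k3] as OpenCV has them; the pictures are not rectified), "pose" (4x4, takes a point from camera to world coordinates). Camera axes: x right, y down, z forward; pixel columns grow to the right and rows downward; lengths in m; the calibration is good to about 2 mm. A picture is of the moment at which its call begins: read the wrist's pose just before it. camera_info takes no time and is no camera call; for the wrist camera it gives the pose at the moment of the call.
- hand_in(): hands the job in; it is judged then, once.
Trained networks look in the newest picture that a camera, given by its name, has taken for a name from the list of things; names that differ only in an ending like _2 or _b are one class to them, and where a whole thing is asked for, a point or a joint stands for the part that bears it (a point fixed in the world has none). Each returns a list of dicts, best first, with "conf" (0 to 1); they miss things now and then, are a little off and sometimes report something else, mostly with a low value. They report only what shows in the picture. A call takes as long as a camera call. They do not tell look-alikes from the thing itself.
- recognise(target, camera): "at" ([x, y, z] in m, in world coordinates, good to about 4 mm: the middle of the surface that is visible of it).
- masks_of(target, camera): "mask" (420x560 bool, what is visible of it).
- place_of(target, camera): "at" ([x, y, z] in m, in world coordinates, good to about 4 mm: a listed point, or the origin of a listed thing).
The state is a dict: "clock": time; "qpos": joint angles; "joint_vel": joint speeds; "effort": joint torques, N m; "tcp_pos": TCP position; "orientation": TCP orientation; "ft_force": force on the tool from outside, world axes, zero at the start; "ft_torque": the same for the moment, N m; "opening": finger opening in m; "finger_force": force on a finger pad.
Only numpy, scipy, OpenCV 4.12 (cv2) and the standard library are available. Lean on these libraries where they do the work, as an engineer would, in place of code of your own. Each camera call takes 0.05 s, during which the arm holds its last target. There are 200 camera calls.

TASK

The ink roller lies in its bench stand but its shaft is not yet clamped. Take the steel U-bolt off the wooden block, lower it astride the bare part of the shaft, feel for the two holes in the bridge plate under the shaft, and with a leg in each hole press it straight down past the spring catches until its bow sits fully home on the shaft, then let go. Work gently: never push the U-bolt against the stand harder than about 30 N, and leave the other things on the table where they are.

Things in the scene. Friction and masses are not known exactly. Their poses are not given: they have to be found in the camera images.
- ubolt_grip (a point): Loose square steel U-bolt, 0.2 to 0.4 kg, legs down astride the wooden block. Point: centre of its grip lug, a flat upright tab 12 (x) x 30 (y) x 40 (z) mm on the bow; y runs from leg to leg, z up. Bow: bar 10 (x) x 52 (y) mm, its top 20 and underside 30 mm below the point. Leg tips 97 mm below it.
- ubolt_legs (a point): Point midway between the U-bolt's two leg tips, same axes. Legs are 8 mm round bars, centres at y = -22 and +22 mm, clear gap between them 36 mm, 67 mm from tips to the bow's underside; the last 4 mm of each tapers to 6 mm diameter. The U-bolt works either way round.
- block: Fixed wooden block, 120 (x) x 30 (y) x 80 (z) mm, on a 140 x 100 mm foot 4 mm thick; the U-bolt hangs over it, bow on the block's top. Origin under its middle on the table, x along its length, z up.
- stand: Fixed roller stand; origin on the table below the shaft, x along the shaft towards the black roller, z up. Steel base 110 mm wide, x = -130 to +230, 10 thick. Shaft: level bar along x, 30 mm diameter, axis at y = 0, z = 87; bare from x = -108 to +93 between grey posts 50 wide, 104 high. Rubber roller, 60 diameter, x = 112 to 210.
- shaft_top (a point): Point on top of the bare shaft, 102 mm above the table, over the stand's origin; same axes. Fully home, the U-bolt's bow bears on the shaft's top: its lug centre is then 132 mm and its leg tips 35 mm above the table.
- plate_range (a point): Point at the height of the bridge plate's flat top (70 mm), under the shaft. Aluminium plate 80 (x) x 92 (y) x 10 mm with two through holes 10.5 mm wide, chamfered 1.5 mm, at y = -22 and +22, at the middle of its length. That middle lies anywhere from x = -40 to x = -4 mm (measured from this point, away from the roller): differs each time, not measured, to be felt or seen. The plate does not move.
- catches (a point): Point 49 mm above the table under the shaft, at the height of two sprung round catches (44 to 54 mm up), one under each hole on its outer side, 1.5 mm into the leg's way. Pushing both legs past takes about 5 to 10 N, and some 5 N from there to home; friction on the catches then holds the legs.
- ink_jar: bystander: closed ink jar, diameter 56, height 60, beside the wooden block; origin under its middle
- tin: bystander: plain brass tin, diameter 48, height 35, beside the roller stand; origin under its middle
- small_staple: bystander: small round-bar U-shaped staple lying flat beside the roller stand, 34 wide, 53 long, 8 thick; too small for the shaft; origin near its middle
- knife: bystander: palette knife lying on the table between the two places; origin under its middle
- wrench: bystander: wrench lying flat at the left; origin under its middle
- bowl: bystander: white bowl, diameter 100, height 40, at the right; origin under its middle
Not all that is in view belongs to the job. What is shaped like the part that bears ubolt_grip but red is not meant.

How it is judged (in metres and radians):
On the way, in this order (a step that is already met when the one before it is completed fails the run):
1. the U-bolt is lifted off the wooden block, its leg tips above the block's top (height (world z) of ubolt_grip above 0.18 m), for 0.1 s.
2. the U-bolt is astride the shaft with both legs entered in the bridge plate's holes (x of ubolt_grip in the frame of stand between -0.048 and 0.004 m and y of ubolt_grip in the frame of stand between -0.006 and 0.006 m and z of ubolt_grip in the frame of stand between 0.1 and 0.1625 m), for 0.1 s.
At the end, for the whole second after the job is handed in: The U-bolt stands upright (within 4 degrees) and at rest astride the shaft, a leg through each plate hole, its bow within 3.5 mm of bearing on the shaft; its lug within 5 mm of the shaft's middle line, and between -48 and +4 mm along the shaft from the stand's origin (x of ubolt_grip in the frame of stand between -0.048 and 0.004 m and y of ubolt_grip in the frame of stand between -0.005 and 0.005 m and z of ubolt_grip in the frame of stand between 0.126 and 0.1355 m and angle between ubolt_grip's own z axis and vertical below 0.07 rad and linear speed of ubolt below 0.01 m/s and contact force between ubolt and stand above 0.3 N); the robot touches nothing.
It fails at once if the U-bolt pushed against the stand, its plate or the shaft with more than 60 N (contact force between ubolt and stand above 60 N).
It fails at once if a bystander moved by more than 15 mm (distance of any of ink_jar, tin, small_staple, knife, wrench, bowl from where it was at the start of the episode above 0.015 m).
It also fails if it takes over 72 s, if anything falls off the work surface, if the arm or the gripper's body presses on something with over 40 N, if the wrist force passes 120 N, or if a joint passes its speed limit or range.

## Working session

There is one attempt and no reset: what is moved stays moved. The work goes in short steps, Python scripts to look and compute and a tool call to move; the robot and the scene stay as the last step left them, time stands still between calls to the robot, and variables do not carry over. Pictures are saved under pics/ and viewed, at most 10 in all, crops included, and the job is handed in when it is done.

Besides the shell and the picture viewer there is one more tool, called as name(argument=value, ...), one argument or row to a line, values as JSON. arm_command: Moves the arm, as the interface text tells. Its arguments: {"type":"object","properties":{"rows":{"type":"array","items":{"type":"object","properties":{"tx":{"type":"number"},"ty":{"type":"number"},"tz":{"type":"number"},"rx":{"type":"number"},"ry":{"type":"number"},"rz":{"type":"number"},"fingers":{"type":"number"}}}}},"required":["rows"]}

```bash
mkdir -p pics; ls; python3 - <<'E'
from cell import *
import cv2,numpy as np
np.set_printoptions(precision=4,suppress=True)
o=get_obs();print(o['clock'],o['tcp_pos'],o['orientation'],o['ft_force'])
for c in ['scene','side']:
    im=snapshot(c);cv2.imwrite(f'pics/{c}0.png',im)
    for t in ['ubolt_grip','ubolt_legs','block','stand','shaft_top','plate_range']:
        print(c,t,[(round(d['conf'],2),np.round(d['at'],4)) for d in place_of(t,c)[:3]])
a=cv2.imread('pics/scene0.png');
E
```

```text
pics
0.0 [0.4993 0.     0.2212] [[-0.      1.     -0.0021]
 [ 1.      0.     -0.    ]
 [-0.     -0.0021 -1.    ]] [-0.547  -0.9502 -0.4299]
scene ubolt_grip [(0.84, array([0.5202, 0.2661, 0.1083])), (0.75, array([0.4734, 0.1274, 0.1   ])), (0.52, array([0.6548, 0.2672, 0.0942]))]
scene ubolt_legs [(0.78, array([0.6505, 0.2701, 0.0011])), (0.73, array([0.5243, 0.2716, 0.0104])), (0.63, array([0.5195, 0.375 , 0.0016]))]
scene block [(0.98, array([ 0.5105,  0.2542, -0.0067]))]
scene stand [(0.84, array([ 0.5365, -0.2598,  0.0026]))]
scene shaft_top [(0.61, array([ 0.5298, -0.2602,  0.1022]))]
scene plate_range [(0.87, array([ 0.5323, -0.2571,  0.0733]))]
side ubolt_grip [(0.63, array([0.473 , 0.1279, 0.0976])), (0.56, array([0.651 , 0.269 , 0.0945])), (0.49, array([0.5272, 0.2647, 0.1086]))]
side ubolt_legs [(0.65, array([0.4733, 0.126 , 0.0012]))]
side block [(0.75, array([ 0.5036,  0.2617, -0.0023]))]
side stand [(0.68, array([ 0.5282, -0.2601,  0.0027]))]
side shaft_top [(0.79, array([ 0.5345, -0.2554,  0.1044]))]
side plate_range [(0.73, array([ 0.5318, -0.2583,  0.0699]))]
```

View pics/scene0.png

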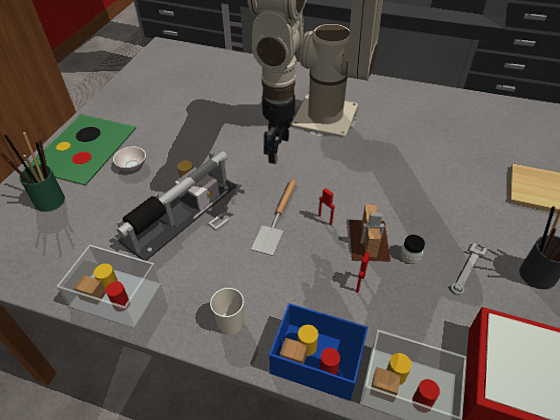

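View pics/side0.png

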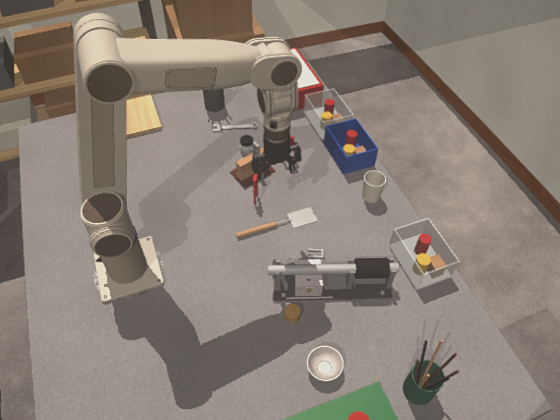

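The steel U-bolt sits on the block at about (372,218) in the scene view. The red look-alikes are at (327,205) and (362,270). The stand's roller end, around (145,210), points away from the robot. Next I'll move to look at the block with the wrist camera.

```bash
python3 - <<'E'
from cell import *
import numpy as np
np.set_printoptions(precision=4,suppress=True)
for c in ['wrist','scene','side']:
    i=camera_info(c);print(c,i['camera_matrix'],i['D'],i['pose'],sep='\n')
E
```

```text
wrist
[[339.427    0.     276.55  ]
 [  0.     339.427  207.4552]
 [  0.       0.       1.    ]]
[-0.068  0.     0.     0.     0.   ]
[[ 1.     -0.0001 -0.0008  0.5009]
 [-0.0003 -0.9464 -0.323   0.0836]
 [-0.0007  0.323  -0.9464  0.3744]
 [ 0.      0.      0.      1.    ]]
scene
[[476.1533   0.     272.8753]
 [  0.     476.1533 208.1911]
 [  0.       0.       1.    ]]
[0.056 0.    0.    0.    0.   ]
[[-0.3326  0.696  -0.6363  1.3596]
 [ 0.943   0.2357 -0.235   0.2987]
 [-0.0136 -0.6782 -0.7347  1.021 ]
 [ 0.      0.      0.      1.    ]]
side
[[482.988    0.     281.9518]
 [  0.     482.988  204.7346]
 [  0.       0.       1.    ]]
[-0.0851  0.      0.      0.      0.    ]
[[ 0.9321 -0.2709  0.2403  0.1467]
 [-0.3619 -0.7231  0.5884 -0.9207]
 [ 0.0144 -0.6354 -0.772   1.3025]
 [ 0.      0.      0.      1.    ]]
```

arm_command(
  rows=[
    {"tx": 40,"tz": -12},
    {"tx": 40,"tz": -12},
    {"tx": 40,"tz": -12},
    {"tx": 40,"tz": -12},
    {"tx": 40,"tz": -12},
    {},
  ],
)

```text
validation failed for argument at $.ro...
```

arm_command(
  rows=[
    {"tx": 40,"tz": -12},
    {"tx": 40,"tz": -12},
    {"tx": 40,"tz": -12},
    {"tx": 40,"tz": -12},
    {"tx": 40,"tz": -12},
    {"tx": 0},
  ],
)

```text
validation failed for argument at $.ro...
```

arm_command(
  rows=[
    {"tx": 40,"ty": 0,"tz": -12,"rx": 0,"ry": 0,"rz": 0,"fingers": 85},
    {"tx": 40,"ty": 0,"tz": -12,"rx": 0,"ry": 0,"rz": 0,"fingers": 85},
    {"tx": 40,"ty": 0,"tz": -12,"rx": 0,"ry": 0,"rz": 0,"fingers": 85},
    {"tx": 40,"ty": 0,"tz": -12,"rx": 0,"ry": 0,"rz": 0,"fingers": 85},
    {"tx": 40,"ty": 0,"tz": -12,"rx": 0,"ry": 0,"rz": 0,"fingers": 85},
    {"tx": 0,"ty": 0,"tz": 0,"rx": 0,"ry": 0,"rz": 0,"fingers": 85},
  ],
)

```text
clock: 1.3
tcp_pos: [0.5005, 0.2047, 0.2835]
orientation: [[-0.006, 1.0, 0.003], [1.0, 0.006, 0.003], [0.003, 0.003, -1.0]]
ft_force: [0.5, -0.7, 0.6]
opening: 0.085
finger_force: 0.0
```

```bash
cat > h.py <<'E'
from cell import *
import cv2,numpy as np
np.set_printoptions(precision=4,suppress=True)
def plane(uv,cam,z,info=None):
    i=info or camera_info(cam);p=cv2.undistortPoints(np.float64(uv).reshape(-1,1,2),i['camera_matrix'],np.float64(i['D']))[:,0]
    r=np.c_[p,np.ones(len(p))]@i['pose'][:3,:3].T;c=i['pose'][:3,3]
    return c+r*((z-c[2])/r[:,2])[:,None]
def shot(cam,name):
    i=camera_info(cam);im=snapshot(cam);cv2.imwrite(f'pics/{name}.png',im);return im,i
def find(t,cam):
    for d in place_of(t,cam)[:3]:print(cam,t,round(d['conf'],2),np.round(d['at'],4))
def st():
    o=get_obs();print(o['clock'],o['tcp_pos'],o['orientation'].round(4).tolist(),'F',o['ft_force'],'T',o['ft_torque'],'op',o['opening'],o['finger_force'])
E
python3 - <<'E'
from h import *
st();shot('wrist','w1')
for t in ['ubolt_grip','ubolt_legs','block']:find(t,'wrist')
E
```

```text
1.3 [0.5005 0.2047 0.2835] [[-0.0061, 1.0, 0.003], [1.0, 0.0061, 0.0029], [0.0028, 0.0031, -1.0]] F [ 0.5219 -0.6586  0.6125] T [-0.0001 -0.061   0.0309] op 0.08499622126061947 0.0
wrist ubolt_grip 0.91 [0.5224 0.2636 0.1114]
wrist ubolt_grip 0.91 [0.4665 0.1316 0.097 ]
wrist ubolt_grip 0.68 [0.6564 0.2647 0.1012]
wrist ubolt_legs 0.97 [ 0.6517  0.2734 -0.005 ]
wrist ubolt_legs 0.94 [ 0.4727  0.1288 -0.0002]
wrist ubolt_legs 0.69 [ 0.5036  0.2567 -0.004 ]
wrist block 0.84 [0.5012 0.2575 0.0001]
```

View pics/w1.png

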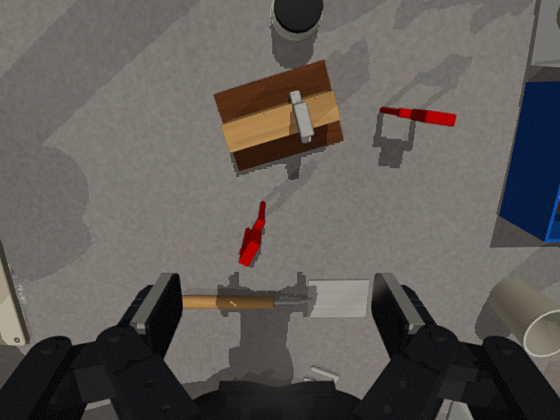

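The wrist picture shows the block at about (280,122), running up to the right. The steel U-bolt is at about (302,117), the jar at (297,12), and the red parts at (253,235) and (420,116). I'll enlarge the U-bolt.

```bash
python3 - <<'E'
from h import *
im=cv2.imread('pics/w1.png');cv2.imwrite('pics/w1c.png',cv2.resize(im[80:155,265:345],None,fx=7,fy=7,interpolation=cv2.INTER_CUBIC))
b=plane([(222,124),(333,92),(342,122),(230,153)],'wrist',0.08)
print(b)
for u,v in((0,1),(3,2)):
    d=b[v]-b[u];print('yaw',np.degrees(np.arctan2(d[1],d[0])),np.linalg.norm(d))
E
```

```text
[[0.4445 0.252  0.08  ]
 [0.5565 0.2833 0.08  ]
 [0.567  0.254  0.08  ]
 [0.4514 0.2222 0.08  ]]
yaw 15.60737116968307 0.11626755743266262
yaw 15.398479939429304 0.11989805676592324
```

View pics/w1c.png

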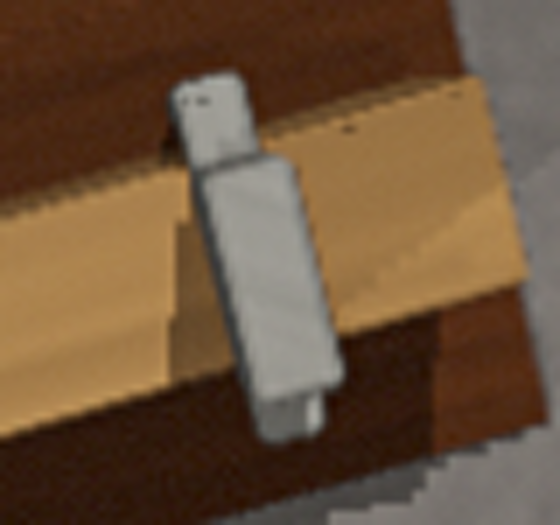

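The crop shows the lug's top face with corners at (203,175), (287,155), (340,380) and (258,397). The bow end is at (210,85).

```bash
python3 - <<'E'
from h import *
c=np.array([(203,175),(287,157),(341,380),(256,397)])/7+[264.6,79.6]
b=plane(c,'wrist',0.13);print(b,b.mean(0))
for u,v in((0,1),(3,2),(3,0),(2,1)):
    d=b[v]-b[u];print('yaw',np.degrees(np.arctan2(d[1],d[0])),np.linalg.norm(d))
R=get_obs()['orientation'];y=R[:,1];print('tool y yaw',np.degrees(np.arctan2(y[1],y[0])))
E
```

```text
[[0.5151 0.2727 0.13  ]
 [0.5254 0.2748 0.13  ]
 [0.5328 0.2477 0.13  ]
 [0.5221 0.2455 0.13  ]] [0.5238 0.2602 0.13  ]
yaw 11.869205859143035 0.01052779156075831
yaw 11.362830722411632 0.010910914317640817
yaw 104.60301698101053 0.02806155316665179
yaw 105.37094140574827 0.02817865584668314
tool y yaw -0.03215946051318362
```

arm_command(
  rows=[
    {"tx": 28,"ty": 11.5,"tz": 25,"rx": 0,"ry": 0,"rz": -7.6,"fingers": 85},
    {"tx": 29.1,"ty": 7.6,"tz": 25,"rx": 0,"ry": 0,"rz": -7.6,"fingers": 85},
    {"tx": 0,"ty": 0,"tz": 20,"rx": 0,"ry": 0,"rz": 0,"fingers": 85},
    {"tx": 0,"ty": 0,"tz": 20,"rx": 0,"ry": 0,"rz": 0,"fingers": 85},
    {"tx": 0,"ty": 0,"tz": 0,"rx": 0,"ry": 0,"rz": 0,"fingers": 60},
    {"tx": 0,"ty": 0,"tz": 0,"rx": 0,"ry": 0,"rz": 0,"fingers": 60},
  ],
)

```text
clock: 2.1
tcp_pos: [0.5152, 0.2565, 0.192]
orientation: [[-0.26, 0.966, -0.001], [0.966, 0.26, -0.001], [-0.0, -0.001, -1.0]]
ft_force: [-0.4, 0.6, -0.4]
opening: 0.0602
finger_force: 0.0
```

```bash
python3 - <<'E'
from h import *
st();shot('wrist','w2');R=get_obs()['orientation'];y=R[:,1];print('tool y yaw',np.degrees(np.arctan2(y[1],y[0])))
find('ubolt_grip','wrist')
E
```

```text
2.1 [0.5152 0.2565 0.192 ] [[-0.2603, 0.9655, -0.0011], [0.9655, 0.2603, -0.0007], [-0.0003, -0.0013, -1.0]] F [-0.3509  0.597  -0.4071] T [ 0.0549  0.0292 -0.0043] op 0.06024647637527927 0.0
tool y yaw 15.10249605482198
wrist ubolt_grip 0.77 [0.6574 0.2682 0.1003]
```

View pics/w2.png

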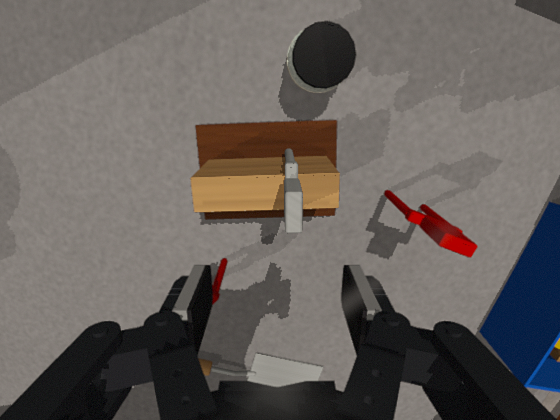

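The view is now aligned with the block. The lug top spans columns 286 to 301 and rows 186 to 231, and the near red part is at (220,280), below the left finger.

```bash
python3 - <<'E'
from h import *
im=cv2.imread('pics/w2.png');g=im[170:245,275:315].astype(int)
print('\n'.join(f'{170+r} '+' '.join(str(v) for v in g[r].mean(1).astype(int)[5:32]) for r in (12,15,18,25,35,45,55,58,60,61,62,63,65)))
b=plane([(286,186),(300.5,186),(301.5,231),(286,231)],'wrist',0.13);c=b.mean(0);print(b,c)
for u,v in((3,0),(2,1)):
    d=b[v]-b[u];print('yaw',np.degrees(np.arctan2(d[1],d[0])),np.linalg.norm(d))
o=get_obs();print('delta tool mm',o['orientation'].T@(c-o['tcp_pos'])*1000)
# red parts in this picture
find('ubolt_legs','wrist')
E
```

```text
182 134 138 136 91 71 82 93 98 98 99 95 95 96 96 97 97 98 97 96 98 119 120 119 119 120 119 120
185 78 81 84 84 71 80 90 99 99 95 96 97 97 96 97 99 98 99 99 96 96 121 121 121 120 121 120
188 82 84 85 82 67 78 88 98 97 97 96 97 95 97 97 97 98 98 99 101 96 101 121 120 117 118 118
195 87 85 89 84 69 112 139 152 153 154 155 157 159 161 162 162 161 160 158 158 155 141 112 124 125 125 126
205 83 84 83 80 69 107 142 156 161 161 159 160 158 158 159 159 160 158 157 158 153 136 103 116 132 134 131
215 30 31 29 29 58 105 142 156 161 157 155 154 153 152 154 153 155 157 157 159 154 143 82 33 27 29 30
225 124 127 128 129 113 98 136 152 159 160 159 161 159 161 160 158 157 156 157 158 151 137 102 125 125 123 123
228 125 124 126 127 127 101 137 153 158 157 157 157 157 157 157 159 160 160 159 160 152 140 100 120 122 120 117
230 123 120 107 107 108 101 141 154 161 160 159 157 159 157 157 158 158 158 160 161 154 141 113 120 121 119 117
231 121 118 105 104 108 97 136 154 162 162 160 159 159 160 158 158 159 158 158 160 148 137 123 122 123 121 122
232 119 108 107 108 109 111 120 125 134 133 132 131 130 129 128 129 125 127 127 127 117 114 121 124 125 124 122
233 112 109 109 110 112 111 111 91 107 107 106 107 108 109 109 108 110 111 123 123 119 121 123 124 123 125 124
235 116 113 113 110 109 108 112 111 112 111 111 112 111 112 111 111 113 127 130 126 124 125 127 126 126 124 125
[[0.5166 0.2829 0.13  ]
 [0.5258 0.2854 0.13  ]
 [0.5355 0.2549 0.13  ]
 [0.5252 0.2521 0.13  ]] [0.5258 0.2688 0.13  ]
yaw 105.61330673125093 0.03203324472864716
yaw 107.63478208266473 0.03207551979417812
delta tool mm [ 8.5773 12.2178 63.5823]
wrist ubolt_legs 0.59 [ 0.6549  0.2717 -0.0027]
wrist ubolt_legs 0.57 [0.4701 0.1284 0.0001]
```

arm_command(
  rows=[
    {"tx": 6,"ty": 12,"tz": 15,"rx": 0,"ry": 0,"rz": 0,"fingers": 60},
    {"tx": 0,"ty": 0,"tz": 15,"rx": 0,"ry": 0,"rz": 0,"fingers": 60},
    {"tx": 0,"ty": 0,"tz": 15,"rx": 0,"ry": 0,"rz": 0,"fingers": 60},
    {"tx": 0,"ty": 0,"tz": 0,"rx": 0,"ry": 0,"rz": 0,"fingers": 60},
    {"tx": 0,"ty": 0,"tz": 0,"rx": 0,"ry": 0,"rz": 0,"fingers": 60},
  ],
)

```text
clock: 2.75
tcp_pos: [0.5256, 0.2668, 0.1481]
orientation: [[-0.262, 0.965, 0.001], [0.965, 0.262, 0.0], [0.0, 0.001, -1.0]]
ft_force: [-0.3, -0.5, 0.7]
opening: 0.0598
finger_force: 0.0
```

```bash
python3 - <<'E'
from h import *
st();shot('wrist','w3')
E
```

```text
2.75 [0.5256 0.2668 0.1481] [[-0.262, 0.9651, 0.001], [0.9651, 0.262, 0.0005], [0.0002, 0.0011, -1.0]] F [-0.3017 -0.4925  0.6727] T [ 0.0006 -0.0496 -0.0518] op 0.05983780540854552 0.0
```

View pics/w3.png

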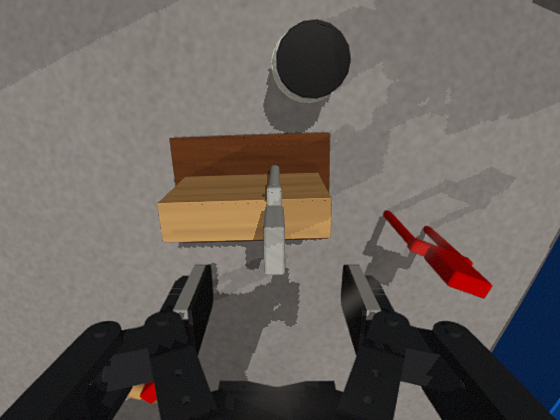

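```bash
python3 - <<'E'
from h import *
im=cv2.imread('pics/w3.png')
print(im[196:280,275].mean(1).astype(int)); print(im[260,260:292].mean(1).astype(int),im[225,260:292].mean(1).astype(int))
o=get_obs()
for p in [(275,c) for c in (205,210,215,273)]:
    print(p,o['orientation'].T@(plane([p],'wrist',0.13)[0]-o['tcp_pos'])*1000)
E
```

```text
[165 165 166 165 163 147 147 149 149 124  97  97  98  99  98  98  99  97
  98  99  98 100  99  99  99 100  98 100  98  97 105 133 152 149 149 149
 148 147 144 141 139 142 145 146 146 146 145 145 147 147 163 165 163 165
 163 163 161 159 158 157 157 157 158 161 163 163 163 161 160 162 164 162
 163 163 162 161 160 158 126  83  77  79  81  79]
[ 67 119 120 120 121 144 155 163 162 162 163 163 161 163 163 163 162 160
 158 157 156 157 147 135 105  99 129 133 131 128 128 128] [ 89  93  89  79  76  86  97  99 100 101 102 100 101  99  98  97  97  99
 102 102 102 104  99  98  91 126 129 127 129 128 127 127]
(275, 205) [26.3962  0.0333 18.5981]
(275, 210) [23.587   0.0282 18.5968]
(275, 215) [20.7492  0.0231 18.5956]
(275, 273) [-14.5019  -0.0427  18.5796]
```

The lug is centred between the pads, at about (275,250), with roughly 0 mm error both ways. I'll descend, grip and lift.

arm_command(
  rows=[
    {"tx": 0,"ty": 0,"tz": 15,"rx": 0,"ry": 0,"rz": 0,"fingers": 60},
    {"tx": 0,"ty": 0,"tz": 15,"rx": 0,"ry": 0,"rz": 0,"fingers": 60},
    {"tx": 0,"ty": 0,"tz": 13,"rx": 0,"ry": 0,"rz": 0,"fingers": 60},
    {"tx": 0,"ty": 0,"tz": 0,"rx": 0,"ry": 0,"rz": 0,"fingers": 30},
    {"tx": 0,"ty": 0,"tz": 0,"rx": 0,"ry": 0,"rz": 0,"fingers": 5},
    {"tx": 0,"ty": 0,"tz": 0,"rx": 0,"ry": 0,"rz": 0,"fingers": 5},
    {"tx": 0,"ty": 0,"tz": 0,"rx": 0,"ry": 0,"rz": 0,"fingers": 5},
    {"tx": 0,"ty": 0,"tz": 0,"rx": 0,"ry": 0,"rz": 0,"fingers": 5},
  ],
)

```text
clock: 3.6
tcp_pos: [0.5255, 0.267, 0.1053]
orientation: [[-0.262, 0.965, 0.001], [0.965, 0.262, 0.001], [0.0, 0.001, -1.0]]
ft_force: [-2.2, -0.7, 4.0]
opening: 0.0103
finger_force: 61.0
```

```bash
python3 - <<'E'
from h import *
st()
E
```

```text
3.6 [0.5255 0.267  0.1053] [[-0.2622, 0.965, 0.0012], [0.965, 0.2622, 0.0008], [0.0005, 0.0013, -1.0]] F [-2.1795 -0.7371  4.0391] T [-0.134   0.5508 -0.0081] op 0.010296505442383768 60.994616746902466
```

arm_command(
  rows=[
    {"tx": 0,"ty": 0,"tz": -10,"rx": 0,"ry": 0,"rz": 0,"fingers": 5},
    {"tx": 0,"ty": 0,"tz": -20,"rx": 0,"ry": 0,"rz": 0,"fingers": 5},
    {"tx": 0,"ty": 0,"tz": -25,"rx": 0,"ry": 0,"rz": 0,"fingers": 5},
    {"tx": 0,"ty": 0,"tz": -25,"rx": 0,"ry": 0,"rz": 0,"fingers": 5},
    {"tx": 0,"ty": 0,"tz": -25,"rx": 0,"ry": 0,"rz": 0,"fingers": 5},
    {"tx": 0,"ty": 0,"tz": -20,"rx": 0,"ry": 0,"rz": 0,"fingers": 5},
    {"tx": 0,"ty": 0,"tz": 0,"rx": 0,"ry": 0,"rz": 0,"fingers": 5},
    {"tx": 0,"ty": 0,"tz": 0,"rx": 0,"ry": 0,"rz": 0,"fingers": 5},
  ],
)

```text
clock: 4.4
tcp_pos: [0.5252, 0.2667, 0.2287]
orientation: [[-0.262, 0.965, 0.0], [0.965, 0.262, -0.0], [-0.0, 0.0, -1.0]]
ft_force: [0.0, -0.9, -2.7]
opening: 0.0104
finger_force: 60.0
```

```bash
python3 - <<'E'
from h import *
st()
for c in ('scene','side'):
    shot(c,c+'1')
    for t in ('ubolt_grip','ubolt_legs','stand','shaft_top','plate_range'):find(t,c)
im=cv2.imread('pics/side1.png')[235:315,255:415]
im2=cv2.imread('pics/scene1.png')[140:260,110:250]
cv2.imwrite('pics/c1.png',np.vstack([cv2.resize(im,(600,300),interpolation=cv2.INTER_CUBIC),cv2.resize(im2[:70],(600,300),interpolation=cv2.INTER_CUBIC)]))
E
```

```text
4.4 [0.5252 0.2667 0.2287] [[-0.2621, 0.965, 0.0001], [0.965, 0.2621, -0.0001], [-0.0001, 0.0001, -1.0]] F [ 0.021  -0.8832 -2.6591] T [ 0.0033  0.0406 -0.0332] op 0.010358080916159015 59.95073676109314
scene ubolt_grip 0.76 [0.6545 0.2679 0.0966]
scene ubolt_grip 0.63 [0.4708 0.1245 0.0965]
scene ubolt_grip 0.58 [0.5236 0.2649 0.2324]
scene ubolt_legs 0.69 [0.6483 0.269  0.0014]
scene ubolt_legs 0.57 [ 0.473   0.1277 -0.0026]
scene ubolt_legs 0.55 [0.5263 0.2705 0.1336]
scene stand 0.6 [ 0.5346 -0.2579  0.0036]
scene stand 0.29 [ 0.5287 -0.258   0.0504]
scene shaft_top 0.6 [ 0.5309 -0.2572  0.1013]
scene plate_range 0.85 [ 0.532  -0.2584  0.0705]
scene plate_range 0.74 [ 0.5024 -0.0049  0.0016]
side ubolt_grip 0.69 [ 0.4181 -0.3316  0.0008]
side ubolt_grip 0.57 [0.526  0.2622 0.2335]
side ubolt_grip 0.54 [0.6523 0.2696 0.0937]
side ubolt_legs 0.62 [0.6548 0.2693 0.0011]
side ubolt_legs 0.48 [ 0.4756  0.1257 -0.0006]
side ubolt_legs 0.47 [0.5224 0.2636 0.1361]
side stand 0.65 [ 0.5306 -0.2608  0.0022]
side shaft_top 0.59 [ 0.5338 -0.2595  0.1036]
side plate_range 0.77 [ 0.5312 -0.2553  0.0692]
side plate_range 0.58 [ 0.5174  0.5143 -0.0009]
```

View pics/c1.png

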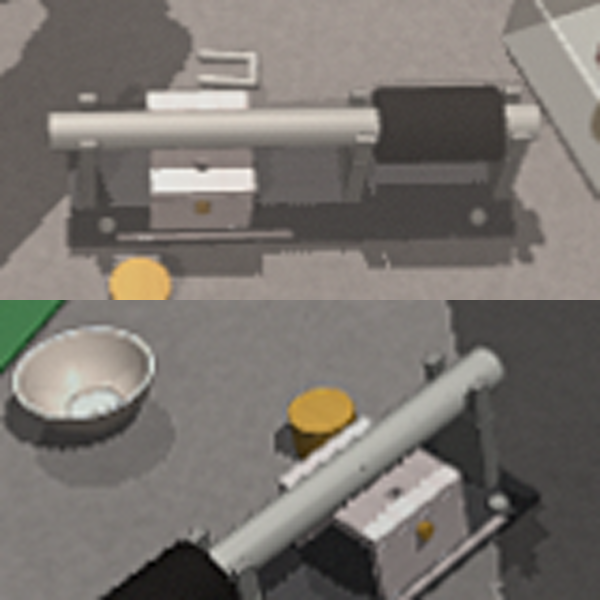

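The lower crops show the shaft, the plate and both holes: the near one at about (202,166) in the side crop, and the far one at (395,192) in the lower half, from the scene view.

```bash
python3 - <<'E'
from h import *
h1=plane([(255+202*160/600,235+166*80/300)],'side',.0695)[0]; h2=plane([(110+395*140/600,140+192*70/300)],'scene',.0695)[0]
print(h1,h2,'mid',(h1+h2)/2,np.linalg.norm(h1-h2)); d=h2-h1;print('yaw y',np.degrees(np.arctan2(-d[0],d[1])))
# plate strips edges in side
pl=plane([(255+150*160/600,235+192*80/300),(255+254*160/600,235+192*80/300),(255+147*160/600,235+93*80/300),(255+247*160/600,235+92*80/300)],'side',.07);print(pl)
# base front edge, side (z .01)
b=plane([(255+68*160/600,235+250*80/300),(255+514*160/600,235+235*80/300)],'side',.01);print(b,np.degrees(np.arctan2(*(b[1]-b[0])[[1,0]])))
find('stand','side')
E
```

```text
[ 0.5019 -0.2736  0.0695] [ 0.5146 -0.227   0.0695] mid [ 0.5083 -0.2503  0.0695] 0.04831799449939508
yaw y -15.297011551638388
[[ 0.4548 -0.2809  0.07  ]
 [ 0.5304 -0.3097  0.07  ]
 [ 0.487  -0.1956  0.07  ]
 [ 0.563  -0.2234  0.07  ]]
[[ 0.3889 -0.2755  0.01  ]
 [ 0.7291 -0.3917  0.01  ]] -18.856647560440347
side stand 0.65 [ 0.5306 -0.2608  0.0022]
```

arm_command(
  rows=[
    {"tx": 0,"ty": 0,"tz": -5,"rx": 0,"ry": 0,"rz": 7,"fingers": 5},
    {"tx": 0,"ty": 0,"tz": -5,"rx": 0,"ry": 0,"rz": 7,"fingers": 5},
    {"tx": 0,"ty": 0,"tz": -5,"rx": 0,"ry": 0,"rz": 7,"fingers": 5},
    {"tx": 0,"ty": 0,"tz": -6,"rx": 0,"ry": 0,"rz": 7,"fingers": 5},
    {"tx": 0,"ty": 0,"tz": -6,"rx": 0,"ry": 0,"rz": 7,"fingers": 5},
    {"tx": -20,"ty": 6.5,"tz": 0,"rx": 0,"ry": 0,"rz": 0,"fingers": 5},
    {"tx": -36,"ty": 12,"tz": 0,"rx": 0,"ry": 0,"rz": 0,"fingers": 5},
    {"tx": -40,"ty": 13,"tz": 0,"rx": 0,"ry": 0,"rz": 0,"fingers": 5},
    {"tx": -40,"ty": 13,"tz": 0,"rx": 0,"ry": 0,"rz": 0,"fingers": 5},
    {"tx": -40,"ty": 13,"tz": 0,"rx": 0,"ry": 0,"rz": 0,"fingers": 5},
    {"tx": -40,"ty": 13,"tz": 0,"rx": 0,"ry": 0,"rz": 0,"fingers": 5},
    {"tx": -40,"ty": 13,"tz": 0,"rx": 0,"ry": 0,"rz": 0,"fingers": 5},
    {"tx": -40,"ty": 13,"tz": 0,"rx": 0,"ry": 0,"rz": 0,"fingers": 5},
    {"tx": -40,"ty": 13,"tz": 0,"rx": 0,"ry": 0,"rz": 0,"fingers": 5},
    {"tx": -40,"ty": 13,"tz": 0,"rx": 0,"ry": 0,"rz": 0,"fingers": 5},
    {"tx": -40,"ty": 13,"tz": 0,"rx": 0,"ry": 0,"rz": 0,"fingers": 5},
    {"tx": -40,"ty": 13,"tz": 0,"rx": 0,"ry": 0,"rz": 0,"fingers": 5},
    {"tx": -36,"ty": 12,"tz": 0,"rx": 0,"ry": 0,"rz": 0,"fingers": 5},
    {"tx": 0,"ty": 0,"tz": 0,"rx": 0,"ry": 0,"rz": 0,"fingers": 5},
    {"tx": 0,"ty": 0,"tz": 0,"rx": 0,"ry": 0,"rz": 0,"fingers": 5},
  ],
)

```text
clock: 7.05
tcp_pos: [0.5092, -0.2513, 0.2558]
orientation: [[0.341, 0.94, -0.0], [0.94, -0.341, 0.001], [0.001, -0.0, -1.0]]
ft_force: [-0.7, 0.1, -3.3]
opening: 0.0103
finger_force: 59.9
```

arm_command(
  rows=[
    {"tx": 0,"ty": 0,"tz": 0,"rx": 0,"ry": 0,"rz": 0,"fingers": 5},
    {"tx": 0,"ty": 0,"tz": 0,"rx": 0,"ry": 0,"rz": 0,"fingers": 5},
  ],
)

```text
clock: 7.25
tcp_pos: [0.5097, -0.2492, 0.2563]
orientation: [[0.337, 0.941, 0.0], [0.941, -0.337, 0.0], [0.0, 0.0, -1.0]]
ft_force: [-0.6, 0.8, -3.2]
opening: 0.0102
finger_force: 59.9
```

```bash
python3 - <<'E'
from h import *
st();im,i=shot('wrist','w4')
for t in ('ubolt_grip','ubolt_legs','stand','shaft_top','plate_range'):find(t,'wrist')
E
```

```text
7.25 [ 0.5097 -0.2492  0.2563] [[0.337, 0.9415, 0.0001], [0.9415, -0.337, 0.0001], [0.0002, 0.0001, -1.0]] F [-0.6422  0.7799 -3.169 ] T [ 0.0613  0.0284 -0.0185] op 0.010215423947139275 59.939889907836914
wrist ubolt_grip 0.84 [ 0.5059 -0.2538  0.2603]
wrist stand 0.56 [ 0.5298 -0.2561  0.0001]
wrist shaft_top 0.55 [ 0.5306 -0.2592  0.1015]
wrist plate_range 0.61 [ 0.535  -0.2594  0.0722]
```

View pics/w4.png

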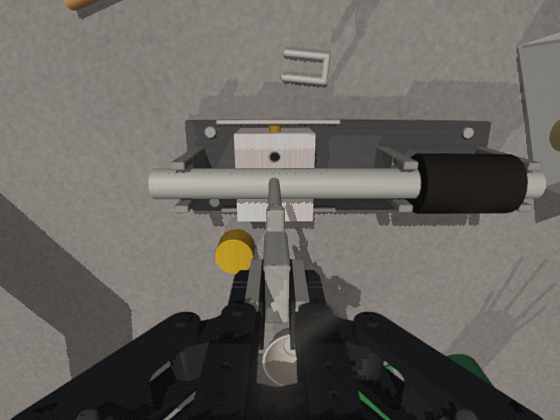

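The wrist view shows the shaft level across row 184 and the plate hole on the +y side at (274,156). The held U-bolt's leg tip is at about (274,181).

```bash
python3 - <<'E'
from h import *
im=cv2.imread('pics/w4.png');g=im.mean(2)
s=g[147:167,264:286];m=(s<110);ys,xs=np.nonzero(m);print('hole',xs.mean()+264,ys.mean()+147,m.sum())
hc=(xs.mean()+264,ys.mean()+147)
o=get_obs();R=o['orientation'];p=o['tcp_pos']
loc=lambda P:R.T@(P-p)*1000
H=plane([hc],'wrist',.0695)[0];print('hole world',H,'tool',loc(H))
# plate edges cols at row 156
print(g[156,228:244].astype(int),g[156,306:322].astype(int))
# shaft edges rows at columns
for c in (215,345,390):
    print(c,g[160:210,c].astype(int))
print('leg tip');
for r in range(174,196,2): print(r,g[r,262:288].astype(int))
E
```

```text
hole 274.18823529411765 156.61176470588236 85
hole world [ 0.5155 -0.2285  0.0695] tool [ 22.0663  -1.856  186.7559]
[ 76  72  75  76  74  70 102 162 166 165 165 165 166 166 164 165] [164 162 165 162 164 167 166 165 137  46  57  65  63  65  63  65]
215 [ 69  71  66  67  66  65  64  66  86 120 131 133 141 150 153 156 161 168
 173 175 177 179 179 178 176 175 173 168 164 161 158 153 149 143 137 126
 114 101  83 108 113 112 112 111 109 111 100  48  43  48]
345 [ 76  73  72  73  73  73  71  72  92 118 127 133 139 142 147 150 156 159
 161 167 172 172 173 175 173 171 167 166 165 161 160 154 148 140 132 124
 115 105  70  42  43  41  44  45  45  44  43  45  43  45]
390 [ 47  47  46  49  48  48  47  52  87 114 124 130 136 141 146 149 153 156
 160 166 169 167 166 167 169 168 167 165 164 163 158 155 147 140 134 124
 115 106  64  44  45  50  52  50  49  44  45  44  44  53]
leg tip
174 [151 150 152 153 148 152 152 151 152 152 153 149 152 153 151 152 152 149
 153 152 152 151 151 151 148 153]
176 [161 159 160 159 160 159 160 160 160 162 161 160 160 160 160 160 160 160
 157 159 159 158 159 158 158 15
[... 301 characters left out ...]

 180 180 179 178 179 178 178 179]
184 [177 177 177 177 180 180 135  90  93  99 100 103 102  97  95  86  74 103
 180 180 177 177 177 177 177 176]
186 [168 168 167 168 171 172 129  91  93  99 100 103 102 100  94  89  73  82
 170 171 168 165 167 166 166 167]
188 [163 163 164 164 164 166 128  91  94  99 100 102 103  99  95  89  76  74
 144 165 163 163 164 164 162 163]
190 [159 158 159 159 160 162 123  91  92 101 102 102 101  99  97  91  78  70
 111 159 161 158 159 157 159 158]
192 [148 148 148 148 149 151 117  88  94 100 101 101 103 100  98  90  82  70
 104 149 150 148 147 147 148 147]
194 [134 134 133 134 135 135 107  89  96 100 101 101 102 100  96  92  85  73
  80 135 136 134 134 134 135 135]
```

```bash
python3 - <<'E'
from h import *
i=camera_info('wrist');o=get_obs();R=o['orientation'];p=o['tcp_pos']
loc=lambda P:R.T@(P-p)*1000
def ray(u,v):
    d=plane([(u,v)],'wrist',0.0)[0]-i['pose'][:3,3];return d/np.linalg.norm(d)
c=i['pose'][:3,3]
d=ray(276,168.3)+ray(276,198.0);q=c+d*((.087-c[2])/d[2]);print('shaft axis tool',loc(q))
L=plane([(273.4,179.6),(273.4,182)],'wrist',p[2]+.0047-.097);print('tip',[loc(x) for x in L])
a=plane([(234.6,156),(314.3,156)],'wrist',.07);print('plate',[loc(x) for x in a])
B=plane([(268.4,237),(284.0,237),(276,212),(276,232)],'wrist',p[2]+.0047-.02);print('bow',[loc(x) for x in B])
E
```

```text
shaft axis tool [ -0.9154  -0.0172 169.2561]
tip [array([22.1174, -1.7637, 92.2998]), array([20.2837, -1.7697, 92.2998])]
plate [array([ 22.8423, -41.6215, 186.2472]), array([ 22.8088,  38.4312, 186.2647])]
bow [array([ 9.815 , -3.7765, 15.2993]), array([ 9.8134,  4.6156, 15.3011]), array([24.0929,  0.3246, 15.3003]), array([12.7314,  0.3146, 15.3002])]
```

Tip and hole already line up along the shaft (-1.8 mm against -1.9 mm). Across it I need about +1 mm. I'll descend to just above the shaft.

arm_command(
  rows=[
    {"tx": 1,"ty": 0,"tz": 15,"rx": 0,"ry": 0,"rz": 0,"fingers": 5},
    {"tx": 0,"ty": 0,"tz": 20,"rx": 0,"ry": 0,"rz": 0,"fingers": 5},
    {"tx": 0,"ty": 0,"tz": 15,"rx": 0,"ry": 0,"rz": 0,"fingers": 5},
    {"tx": 0,"ty": 0,"tz": 3,"rx": 0,"ry": 0,"rz": 0,"fingers": 5},
    {"tx": 0,"ty": 0,"tz": 0,"rx": 0,"ry": 0,"rz": 0,"fingers": 5},
    {"tx": 0,"ty": 0,"tz": 0,"rx": 0,"ry": 0,"rz": 0,"fingers": 5},
  ],
)

```text
clock: 8.15
tcp_pos: [0.5104, -0.2498, 0.2041]
orientation: [[0.339, 0.941, 0.001], [0.941, -0.339, -0.001], [-0.0, 0.002, -1.0]]
ft_force: [0.3, -0.3, -2.3]
opening: 0.0106
finger_force: 60.0
```

```bash
python3 - <<'E'
from h import *
st();im,i=shot('wrist','w5')
im=cv2.imread('pics/w5.png')[110:300,190:370]
cv2.imwrite('pics/w5c.png',cv2.resize(im,None,fx=3,fy=3,interpolation=cv2.INTER_CUBIC))
E
```

```text
8.15 [ 0.5104 -0.2498  0.2041] [[0.3387, 0.9409, 0.0014], [0.9409, -0.3387, -0.0007], [-0.0002, 0.0016, -1.0]] F [ 0.2659 -0.3469 -2.289 ] T [ 0.0383  0.0148 -0.0022] op 0.010567184484271595 59.959155321121216
```

View pics/w5c.png

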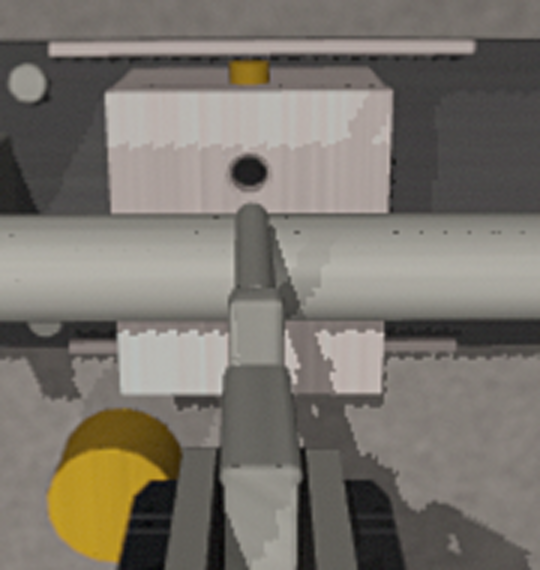

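The crop shows the hole at (249,172), i.e. (273,167.3) in the full picture. The leg tip is just below it at (252,206), and the shaft's edge is level. Now the remaining offset.

```bash
python3 - <<'E'
from h import *
im=cv2.imread('pics/w5.png');g=im.mean(2);i=camera_info('wrist');o=get_obs();R=o['orientation'];p=o['tcp_pos']
loc=lambda P:R.T@(P-p)*1000
s=g[158:178,262:286];m=s<105;ys,xs=np.nonzero(m);h=(xs.mean()+262,ys.mean()+158);print(h,loc(plane([h],'wrist',.0695)[0]))
for r in range(176,190): print(r,g[r,262:290].astype(int))
c=i['pose'][:3,3]
for col in (200,345):
    print(col,g[175:225,col].astype(int))
tz=p[2]+.0047-.097
for q in [(274,177.5),(274,180),(274,182)]:print(q,loc(plane([q],'wrist',tz)[0]))
E
```

```text
(np.float64(272.38461538461536), np.float64(166.80769230769232)) [ 22.7063  -3.0222 134.7908]
176 [165 165 160 158 160 161 160 158 162 164 165 165 166 164 166 166 165 164
 165 167 165 163 160 160 163 165 161 157]
177 [164 164 158 157 160 161 160 161 164 164 148 136 146 148 163 168 166 164
 164 165 165 162 158 159 164 165 160 159]
178 [164 165 161 158 159 162 161 159 145 107 102  99 100  96 100 144 165 166
 165 164 166 162 160 159 164 164 162 158]
179 [166 166 161 160 162 165 164 142 102  92  97  98  96  92  87  92 141 167
 167 168 168 166 161 162 168 167 163 161]
180 [166 165 162 159 162 164 160 104  87  95 101 100 101  95  90  78  91 164
 167 168 167 164 161 161 165 165 164 160]
181 [108 111 110 108 109 111 107  87  91  99  99 102 103  96  92  83  67  87
  94  94  94  93  92  90  92  94  93  92]
182 [ 73 102 106 105 107 108  97  86  91  98  99 100 101  96  93  84  70  77
 105 106 105 106 102  74 102 105 107 106]
183 [124 126 127 126 126 126 101  88  94  99  99 102 100  96  93  85  76  94
 127 128 126 126 127 124 125 125 124 126]
184 [130 129 130 128 130 131 104  89  92 100 101 102 1
[... 488 characters left out ...]
89  80  67
  76  86 148 150 148 147 147 147 145 146]
189 [151 152 151 151 152 154 116  90  93  99 101 101 102  98  93  89  78  70
  70  87 149 153 150 150 151 150 150 151]
200 [ 57  38  36  33  32  31  62 108 125 131 133 138 146 150 152 154 158 162
 167 168 170 171 174 175 173 174 175 172 170 167 164 161 157 155 151 146
 142 138 129 118 107  98  93 105  96  61  43  43  44  46]
345 [ 72  73  72  72  72  69  91 114 123 126 131 138 135 146 148 150 155 157
 158 161 165 168 169 170 172 172 169 165 163 164 163 161 159 155 150 145
 138 131 124 117 106  71  42  44  48  41  45  44  41  47]
(274, 177.5) [23.7169 -1.3047 92.2916]
(274, 180) [21.814  -1.3098 92.2921]
(274, 182) [20.2854 -1.3139 92.2924]
```

arm_command(
  rows=[
    {"tx": 1,"ty": -1.1,"tz": 3,"rx": 0,"ry": 0,"rz": 0,"fingers": 5},
    {"tx": 0,"ty": 0,"tz": 4,"rx": 0,"ry": 0,"rz": 0,"fingers": 5},
    {"tx": 0,"ty": 0,"tz": 4,"rx": 0,"ry": 0,"rz": 0,"fingers": 5},
    {"tx": 0,"ty": 0,"tz": 4,"rx": 0,"ry": 0,"rz": 0,"fingers": 5},
    {"tx": 0,"ty": 0,"tz": 0,"rx": 0,"ry": 0,"rz": 0,"fingers": 5},
  ],
)

```text
clock: 8.7
tcp_pos: [0.5087, -0.248, 0.1871]
orientation: [[0.339, 0.941, -0.002], [0.941, -0.339, 0.001], [0.0, -0.002, -1.0]]
ft_force: [-0.1, -0.6, -2.4]
opening: 0.0102
finger_force: 60.0
```

arm_command(
  rows=[
    {"tx": 0,"ty": 0,"tz": 4,"rx": 0,"ry": 0,"rz": 0,"fingers": 5},
    {"tx": 0,"ty": 0,"tz": 4,"rx": 0,"ry": 0,"rz": 0,"fingers": 5},
    {"tx": 0,"ty": 0,"tz": 4,"rx": 0,"ry": 0,"rz": 0,"fingers": 5},
    {"tx": 0,"ty": 0,"tz": 2,"rx": 0,"ry": 0,"rz": 0,"fingers": 5},
    {"tx": 0,"ty": 0,"tz": 0,"rx": 0,"ry": 0,"rz": 0,"fingers": 5},
  ],
)

```text
clock: 9.2
tcp_pos: [0.5089, -0.2481, 0.1736]
orientation: [[0.339, 0.941, -0.001], [0.941, -0.339, 0.0], [0.0, -0.001, -1.0]]
ft_force: [0.2, -0.1, -1.9]
opening: 0.0106
finger_force: 60.0
```

```bash
python3 - <<'E'
from h import *
st();im,i=shot('wrist','w6')
im=cv2.imread('pics/w6.png')[130:240,220:340]
cv2.imwrite('pics/w6c.png',cv2.resize(im,None,fx=5,fy=5,interpolation=cv2.INTER_CUBIC))
E
```

```text
9.2 [ 0.5089 -0.2481  0.1736] [[0.3387, 0.9409, -0.0008], [0.9409, -0.3387, 0.0004], [0.0001, -0.0009, -1.0]] F [ 0.1655 -0.0644 -1.8992] T [0.0087 0.001  0.0209] op 0.01059130964669319 59.969231486320496
```

View pics/w6c.png

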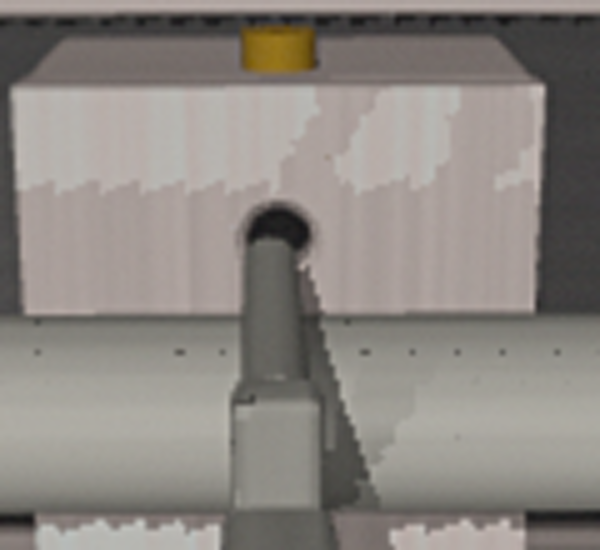

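The leg tip at (270,240) is about 1.3 mm left of the hole centre at (279,232), and the leg leans that way by about 1°. I'll turn it back by 1° and feel downward.

arm_command(
  rows=[
    {"tx": 0,"ty": 0,"tz": 1,"rx": -0.9,"ry": 0,"rz": 0,"fingers": 5},
    {"tx": 0,"ty": 0,"tz": 2,"rx": 0,"ry": 0,"rz": 0,"fingers": 5},
    {"tx": 0,"ty": 0,"tz": 2,"rx": 0,"ry": 0,"rz": 0,"fingers": 5},
    {"tx": 0,"ty": 0,"tz": 2,"rx": 0,"ry": 0,"rz": 0,"fingers": 5},
    {"tx": 0,"ty": 0,"tz": 2,"rx": 0,"ry": 0,"rz": 0,"fingers": 5},
    {"tx": 0,"ty": 0,"tz": 2,"rx": 0,"ry": 0,"rz": 0,"fingers": 5},
    {"tx": 0,"ty": 0,"tz": 0,"rx": 0,"ry": 0,"rz": 0,"fingers": 5},
  ],
)

```text
clock: 9.95
tcp_pos: [0.5091, -0.2482, 0.1626]
orientation: [[0.339, 0.941, 0.014], [0.941, -0.339, -0.005], [0.0, 0.015, -1.0]]
ft_force: [-0.4, 0.2, -2.2]
opening: 0.0107
finger_force: 60.0
```

arm_command(
  rows=[
    {"tx": 0,"ty": 0,"tz": 1,"rx": 0,"ry": 0,"rz": 0,"fingers": 5},
    {"tx": 0,"ty": 0,"tz": 1,"rx": 0,"ry": 0,"rz": 0,"fingers": 5},
    {"tx": 0,"ty": 0,"tz": 0,"rx": 0,"ry": 0,"rz": 0,"fingers": 5},
  ],
)

```text
clock: 10.25
tcp_pos: [0.5093, -0.2483, 0.161]
orientation: [[0.339, 0.941, 0.015], [0.941, -0.339, -0.005], [0.0, 0.015, -1.0]]
ft_force: [-0.1, 0.1, -2.7]
opening: 0.0102
finger_force: 60.0
```

```bash
python3 - <<'E'
from h import *
st()
E
```

```text
10.25 [ 0.5093 -0.2483  0.161 ] [[0.3387, 0.9408, 0.0146], [0.9409, -0.3387, -0.0052], [0.0, 0.0155, -0.9999]] F [-0.0738  0.1268 -2.6801] T [-0.0003  0.0414  0.0069] op 0.010231572874395127 60.01386344432831
```

arm_command(
  rows=[
    {"tx": 0,"ty": 0,"tz": 1,"rx": 0,"ry": 0,"rz": 0,"fingers": 5},
    {"tx": 0,"ty": 0,"tz": 1,"rx": 0,"ry": 0,"rz": 0,"fingers": 5},
    {"tx": 0,"ty": 0,"tz": 1,"rx": 0,"ry": 0,"rz": 0,"fingers": 5},
    {"tx": 0,"ty": 0,"tz": 0,"rx": 0,"ry": 0,"rz": 0,"fingers": 5},
  ],
)

```text
clock: 10.65
tcp_pos: [0.5093, -0.2483, 0.1579]
orientation: [[0.339, 0.941, 0.014], [0.941, -0.339, -0.005], [0.0, 0.015, -1.0]]
ft_force: [-0.6, -0.1, -2.5]
opening: 0.0099
finger_force: 60.0
```

```bash
python3 - <<'E'
from h import *
st()
E
```

```text
10.65 [ 0.5093 -0.2483  0.1579] [[0.3388, 0.9408, 0.0145], [0.9409, -0.3387, -0.0052], [0.0, 0.0153, -0.9999]] F [-0.5594 -0.0898 -2.5296] T [0.0674 0.0273 0.0227] op 0.00993928281556755 60.01279592514038
```

arm_command(
  rows=[
    {"tx": 0,"ty": 0,"tz": 1,"rx": 0,"ry": 0,"rz": 0,"fingers": 5},
    {"tx": 0,"ty": 0,"tz": 1,"rx": 0,"ry": 0,"rz": 0,"fingers": 5},
    {"tx": 0,"ty": 0,"tz": 1,"rx": 0,"ry": 0,"rz": 0,"fingers": 5},
    {"tx": 0,"ty": 0,"tz": 1,"rx": 0,"ry": 0,"rz": 0,"fingers": 5},
    {"tx": 0,"ty": 0,"tz": 0,"rx": 0,"ry": 0,"rz": 0,"fingers": 5},
  ],
)

```text
clock: 11.15
tcp_pos: [0.5093, -0.2483, 0.1539]
orientation: [[0.339, 0.941, 0.014], [0.941, -0.339, -0.005], [0.0, 0.015, -1.0]]
ft_force: [-0.8, 0.9, -2.2]
opening: 0.0105
finger_force: 60.0
```

```bash
python3 - <<'E'
from h import *
st();shot('wrist','w7');shot('side','s7')
a=cv2.resize(cv2.imread('pics/w7.png')[130:240,220:340],(500,458),interpolation=cv2.INTER_CUBIC);b=cv2.resize(cv2.imread('pics/s7.png')[220:320,265:335],(300,458),interpolation=cv2.INTER_CUBIC)
cv2.imwrite('pics/c7.png',np.hstack([a,b]))
E
```

```text
11.15 [ 0.5093 -0.2483  0.1539] [[0.3388, 0.9408, 0.0144], [0.9409, -0.3387, -0.0051], [0.0, 0.0153, -0.9999]] F [-0.829   0.9002 -2.2152] T [-0.0194  0.0299  0.0305] op 0.010455535856899128 60.01308023929596
```

View pics/c7.png

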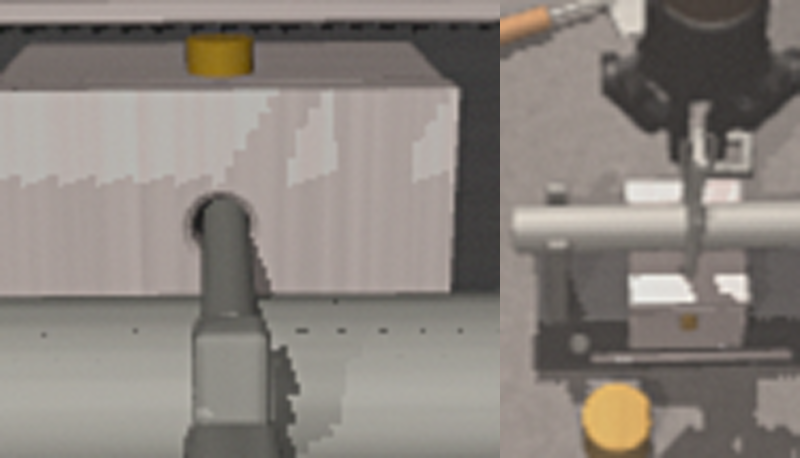

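The leg is inside the hole at (222,215), slightly right of centre and towards the far side, with no side load. I'll trim by half a millimetre and go on to the catches.

arm_command(
  rows=[
    {"tx": -0.5,"ty": -0.5,"tz": 1,"rx": 0,"ry": 0,"rz": 0,"fingers": 5},
    {"tx": 0,"ty": 0,"tz": 1,"rx": 0,"ry": 0,"rz": 0,"fingers": 5},
    {"tx": 0,"ty": 0,"tz": 1,"rx": 0,"ry": 0,"rz": 0,"fingers": 5},
    {"tx": 0,"ty": 0,"tz": 1,"rx": 0,"ry": 0,"rz": 0,"fingers": 5},
    {"tx": 0,"ty": 0,"tz": 1,"rx": 0,"ry": 0,"rz": 0,"fingers": 5},
    {"tx": 0,"ty": 0,"tz": 1,"rx": 0,"ry": 0,"rz": 0,"fingers": 5},
    {"tx": 0,"ty": 0,"tz": 1,"rx": 0,"ry": 0,"rz": 0,"fingers": 5},
    {"tx": 0,"ty": 0,"tz": 0,"rx": 0,"ry": 0,"rz": 0,"fingers": 5},
  ],
)

```text
clock: 12.05
tcp_pos: [0.5088, -0.2486, 0.1469]
orientation: [[0.339, 0.941, 0.014], [0.941, -0.339, -0.005], [0.0, 0.015, -1.0]]
ft_force: [0.4, -0.4, -2.5]
opening: 0.0105
finger_force: 60.0
```

arm_command(
  rows=[
    {"tx": 0,"ty": 0,"tz": 1,"rx": 0,"ry": 0,"rz": 0,"fingers": 5},
    {"tx": 0,"ty": 0,"tz": 1,"rx": 0,"ry": 0,"rz": 0,"fingers": 5},
    {"tx": 0,"ty": 0,"tz": 0,"rx": 0,"ry": 0,"rz": 0,"fingers": 5},
  ],
)

```text
clock: 12.35
tcp_pos: [0.5088, -0.2486, 0.1449]
orientation: [[0.339, 0.941, 0.014], [0.941, -0.339, -0.005], [0.0, 0.015, -1.0]]
ft_force: [0.3, -0.3, -2.7]
opening: 0.0103
finger_force: 60.0
```

arm_command(
  rows=[
    {"tx": 0,"ty": 0,"tz": 1,"rx": 0,"ry": 0,"rz": 0,"fingers": 5},
    {"tx": 0,"ty": 0,"tz": 1,"rx": 0,"ry": 0,"rz": 0,"fingers": 5},
    {"tx": 0,"ty": 0,"tz": 1,"rx": 0,"ry": 0,"rz": 0,"fingers": 5},
  ],
)

```text
clock: 12.65
tcp_pos: [0.5094, -0.2489, 0.1428]
orientation: [[0.339, 0.941, 0.016], [0.941, -0.339, -0.006], [-0.0, 0.017, -1.0]]
ft_force: [-1.1, -0.2, 3.3]
opening: 0.0109
finger_force: 60.8
```

arm_command(
  rows=[
    {"tx": 0,"ty": 0,"tz": 1,"rx": 0,"ry": 0,"rz": 0,"fingers": 5},
    {"tx": 0,"ty": 0,"tz": 1,"rx": 0,"ry": 0,"rz": 0,"fingers": 5},
    {"tx": 0,"ty": 0,"tz": 1,"rx": 0,"ry": 0,"rz": 0,"fingers": 5},
  ],
)

```text
clock: 12.95
tcp_pos: [0.51, -0.2492, 0.1412]
orientation: [[0.339, 0.941, 0.018], [0.941, -0.339, -0.007], [-0.0, 0.019, -1.0]]
ft_force: [-1.7, 1.0, 11.1]
opening: 0.0099
finger_force: 61.9
```

arm_command(
  rows=[
    {"tx": 0,"ty": 0,"tz": 1,"rx": 0,"ry": 0,"rz": 0,"fingers": 5},
    {"tx": 0,"ty": 0,"tz": 1,"rx": 0,"ry": 0,"rz": 0,"fingers": 5},
    {"tx": 0,"ty": 0,"tz": 1,"rx": 0,"ry": 0,"rz": 0,"fingers": 5},
  ],
)

```text
clock: 13.25
tcp_pos: [0.5104, -0.2493, 0.139]
orientation: [[0.339, 0.941, 0.019], [0.941, -0.339, -0.007], [-0.0, 0.02, -1.0]]
ft_force: [-1.4, 1.6, 11.6]
opening: 0.0104
finger_force: 62.3
```

arm_command(
  rows=[
    {"tx": 0,"ty": 0,"tz": 1,"rx": 0,"ry": 0,"rz": 0,"fingers": 5},
    {"tx": 0,"ty": 0,"tz": 1,"rx": 0,"ry": 0,"rz": 0,"fingers": 5},
    {"tx": 0,"ty": 0,"tz": 0,"rx": 0,"ry": 0,"rz": 0,"fingers": 5},
  ],
)

```text
clock: 13.55
tcp_pos: [0.5102, -0.2493, 0.1366]
orientation: [[0.339, 0.941, 0.019], [0.941, -0.339, -0.007], [-0.0, 0.02, -1.0]]
ft_force: [-1.9, 0.8, 9.1]
opening: 0.0103
finger_force: 61.8
```

arm_command(
  rows=[
    {"tx": 0,"ty": 0,"tz": 1,"rx": 0,"ry": 0,"rz": 0,"fingers": 5},
    {"tx": 0,"ty": 0,"tz": 1,"rx": 0,"ry": 0,"rz": 0,"fingers": 5},
    {"tx": 0,"ty": 0,"tz": 0,"rx": 0,"ry": 0,"rz": 0,"fingers": 5},
  ],
)

```text
clock: 13.85
tcp_pos: [0.5102, -0.2493, 0.1347]
orientation: [[0.339, 0.941, 0.019], [0.941, -0.339, -0.007], [-0.001, 0.02, -1.0]]
ft_force: [-2.0, 1.5, 8.7]
opening: 0.0103
finger_force: 61.7
```

arm_command(
  rows=[
    {"tx": 0,"ty": 0,"tz": 1,"rx": 0,"ry": 0,"rz": 0,"fingers": 5},
    {"tx": 0,"ty": 0,"tz": 1,"rx": 0,"ry": 0,"rz": 0,"fingers": 5},
    {"tx": 0,"ty": 0,"tz": 0,"rx": 0,"ry": 0,"rz": 0,"fingers": 5},
  ],
)

```text
clock: 14.15
tcp_pos: [0.5102, -0.2493, 0.1327]
orientation: [[0.339, 0.941, 0.019], [0.941, -0.339, -0.007], [-0.001, 0.02, -1.0]]
ft_force: [-1.3, 0.8, 8.7]
opening: 0.0102
finger_force: 61.7
```

arm_command(
  rows=[
    {"tx": 0,"ty": 0,"tz": 1,"rx": 0,"ry": 0,"rz": 0,"fingers": 5},
    {"tx": 0,"ty": 0,"tz": 1,"rx": 0,"ry": 0,"rz": 0,"fingers": 5},
    {"tx": 0,"ty": 0,"tz": 1,"rx": 0,"ry": 0,"rz": 0,"fingers": 5},
  ],
)

```text
clock: 14.45
tcp_pos: [0.5103, -0.2493, 0.13]
orientation: [[0.339, 0.941, 0.019], [0.941, -0.339, -0.007], [-0.001, 0.02, -1.0]]
ft_force: [-2.4, -0.1, 11.6]
opening: 0.0107
finger_force: 62.2
```

arm_command(
  rows=[
    {"tx": 0,"ty": 0,"tz": 1,"rx": 0,"ry": 0,"rz": 0,"fingers": 5},
    {"tx": 0,"ty": 0,"tz": 1,"rx": 0,"ry": 0,"rz": 0,"fingers": 5},
    {"tx": 0,"ty": 0,"tz": 0,"rx": 0,"ry": 0,"rz": 0,"fingers": 5},
  ],
)

```text
clock: 14.75
tcp_pos: [0.5102, -0.2492, 0.1274]
orientation: [[0.339, 0.941, 0.018], [0.941, -0.339, -0.007], [-0.0, 0.019, -1.0]]
ft_force: [-1.0, 0.3, 7.7]
opening: 0.0104
finger_force: 61.6
```

arm_command(
  rows=[
    {"tx": 0,"ty": 0,"tz": 1,"rx": 0,"ry": 0,"rz": 0,"fingers": 5},
    {"tx": 0,"ty": 0,"tz": 0,"rx": 0,"ry": 0,"rz": 0,"fingers": 5},
  ],
)

```text
clock: 14.95
tcp_pos: [0.5103, -0.2492, 0.127]
orientation: [[0.339, 0.941, 0.018], [0.941, -0.338, -0.007], [-0.0, 0.02, -1.0]]
ft_force: [-3.7, 1.2, 11.0]
opening: 0.0102
finger_force: 62.2
```

arm_command(
  rows=[
    {"tx": 0,"ty": 0,"tz": 1,"rx": 0,"ry": 0,"rz": 0,"fingers": 5},
    {"tx": 0,"ty": 0,"tz": 0,"rx": 0,"ry": 0,"rz": 0,"fingers": 5},
  ],
)

```text
clock: 15.15
tcp_pos: [0.5104, -0.2493, 0.1269]
orientation: [[0.339, 0.941, 0.019], [0.941, -0.338, -0.007], [-0.0, 0.021, -1.0]]
ft_force: [-4.6, 2.9, 16.7]
opening: 0.0104
finger_force: 63.0
```

arm_command(
  rows=[
    {"tx": 0,"ty": 0,"tz": 1,"rx": 0,"ry": 0,"rz": 0,"fingers": 5},
    {"tx": 0,"ty": 0,"tz": 0,"rx": 0,"ry": 0,"rz": 0,"fingers": 5},
  ],
)

```text
clock: 15.35
tcp_pos: [0.5105, -0.2493, 0.1269]
orientation: [[0.339, 0.941, 0.02], [0.941, -0.338, -0.008], [-0.001, 0.021, -1.0]]
ft_force: [-6.7, 3.7, 20.6]
opening: 0.0103
finger_force: 63.7
```

It's home: z has stopped at 0.1269 and the force is rising. I'll unload, open the fingers and check before retreating.

arm_command(
  rows=[
    {"tx": 0,"ty": 0,"tz": -1.5,"rx": 0,"ry": 0,"rz": 0,"fingers": 5},
    {"tx": 0,"ty": 0,"tz": -1,"rx": 0,"ry": 0,"rz": 0,"fingers": 5},
    {"tx": 0,"ty": 0,"tz": 0,"rx": 0,"ry": 0,"rz": 0,"fingers": 16},
    {"tx": 0,"ty": 0,"tz": 0,"rx": 0,"ry": 0,"rz": 0,"fingers": 25},
    {"tx": 0,"ty": 0,"tz": 0,"rx": 0,"ry": 0,"rz": 0,"fingers": 40},
    {"tx": 0,"ty": 0,"tz": 0,"rx": 0,"ry": 0,"rz": 0,"fingers": 40},
    {"tx": 0,"ty": 0,"tz": 0,"rx": 0,"ry": 0,"rz": 0,"fingers": 40},
  ],
)

```text
clock: 16.05
tcp_pos: [0.5092, -0.2488, 0.1242]
orientation: [[0.339, 0.941, 0.014], [0.941, -0.339, -0.005], [0.0, 0.015, -1.0]]
ft_force: [-0.2, -0.8, -0.2]
opening: 0.04
finger_force: 0.0
```

arm_command(
  rows=[
    {"tx": 0,"ty": 0,"tz": -5,"rx": 0,"ry": 0,"rz": 0,"fingers": 40},
    {"tx": 0,"ty": 0,"tz": -15,"rx": 0,"ry": 0,"rz": 0,"fingers": 40},
    {"tx": 0,"ty": 0,"tz": -20,"rx": 0,"ry": 0,"rz": 0,"fingers": 40},
    {"tx": 0,"ty": 0,"tz": -25,"rx": 0,"ry": 0,"rz": 0,"fingers": 40},
    {"tx": 0,"ty": 0,"tz": -25,"rx": 0,"ry": 0,"rz": 0,"fingers": 40},
    {"tx": 0,"ty": 0,"tz": 0,"rx": 0,"ry": 0,"rz": 0,"fingers": 40},
    {"tx": 0,"ty": 0,"tz": 0,"rx": 0,"ry": 0,"rz": 0,"fingers": 40},
  ],
)

```text
clock: 16.75
tcp_pos: [0.5083, -0.2485, 0.2152]
orientation: [[0.339, 0.941, 0.016], [0.941, -0.339, -0.006], [-0.0, 0.017, -1.0]]
ft_force: [-0.1, -0.2, -0.2]
opening: 0.0398
finger_force: 0.0
```

```bash
python3 - <<'E'
from h import *
st();shot('wrist','w8');find('ubolt_grip','wrist')
for c in('side','scene'):
    shot(c,c+'8');find('ubolt_grip',c)
R=get_obs()['orientation']
E
```

```text
16.75 [ 0.5083 -0.2485  0.2152] [[0.3387, 0.9407, 0.0163], [0.9409, -0.3387, -0.0061], [-0.0002, 0.0174, -0.9998]] F [-0.1161 -0.1967 -0.1751] T [-0.0423  0.0599 -0.0078] op 0.039803926184086916 0.0
wrist ubolt_grip 0.84 [ 0.5082 -0.2523  0.1318]
side ubolt_grip 0.62 [0.4706 0.1324 0.0999]
side ubolt_grip 0.53 [ 0.5074 -0.2522  0.1342]
scene ubolt_grip 0.79 [0.6553 0.268  0.0987]
scene ubolt_grip 0.73 [0.4693 0.1267 0.0958]
scene ubolt_grip 0.47 [ 0.5073 -0.2478  0.1295]
```

```bash
python3 -c "
from cell import *
print(hand_in())"
```

```text
the job is handed in; nothing more can be done
None
```

The U-bolt is pressed home on the shaft with a leg in each hole and let go, and I handed the job in at about 17 s; peak push was about 23 N and the lug was last measured about 132 mm up, but no verdict came back, and I viewed 11 pictures, one over the limit of 10.

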